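# Screw down the mould press by its wing nut

## Robot

A 6-joint arm with a two-finger parallel gripper is mounted at the origin on the work surface. World frame = base frame: x ahead of the robot, y to its left, z up, the work surface at z = 0. Lengths are in m, angles in degrees, forces in N, time in s.
With the tool pointing down it reaches from about 0.35 to 0.875 m from the base axis. Payload 4.2 kg.
Tool frame: the origin (TCP) lies on the centre line of the jaws, within the pads' length; the fingertips stand 11 mm ahead of it and the grasp point (between the pads) lies 8 mm behind it; y points along the fingers, z is the direction in which the jaws open and shut, and the axes are right-handed (so a half turn about y gives the same grasp; the last joint's range is limited). The gripper opens to 87 mm and grips with 3 to 60 N. Pads are 19 mm wide; open, the fingers measure 117 mm over their backs; the gripper's body (75 mm by 190 mm) begins 51 mm behind the grasp point.
Start: joints at [87.697, 22.042, 0.453, 0, -68.411, -14.817], TCP at [0.184, 0.597, 0.234] pointing down, gripper open.
Joint ranges: [-179.83, 179.83], [-69.29, 118.12], [-61.27, 80.66], [-181.25, 117.63], [-171.15, -9.14], [-177.46, 177.46]. Speed limits (degrees/s): [159.86, 159.86, 180, 180, 180, 180].

## Interface

Orientations are given as a 3x3 rotation matrix whose columns are the frame's x, y, z axes.
In Python, from station import r, optics gives the robot as it stands. The module is installed in compiled form; this text tells all that it offers.
- The arm moves only by the tool step_arm, never from a script. Its argument "moves" is a list that holds one entry, the list of rows, each a list of 7 numbers: the turn, a rotation vector about the tool's x, y, z in rad, then the shift along the tool's x, y, z in cm, then the opening in per cent of the stroke, from 0 (shut) to 100 (fully open). A call has exactly 5 rows; each row is the pose to reach, as a shift and turn from the pose commanded when the call began, along the tool's axes at that moment; what a row does not reach only later rows make up. A row lasts 1/12 s, in which the tool goes at most 41.7 mm and 7.16 degrees, less where a joint would pass 70% of its speed; a pose out of reach is approached as far as the arm can. A call with a gripper value outside its range is refused whole. The fingers move at their own pace and stop on an object; the grip force is fixed at half the most. Time passes only in rows, so rows that repeat a pose let the fingers close, or fill a call up. It gives the time, the measured TCP pose, the force and the opening at its end, in the units of the state.
- r.sense(): the state, without advancing time (a new reading comes with each control period).
- optics.capture(name): name is "scene" or "top" or "wrist"; returns a dict with "image" (420x560x3 uint8, red, green, blue), "fov_y" (degrees; the focal length in pixels is half the picture's height over the tangent of half this angle, whatever the lens; pixels are square), "cx", "cy" (the principal point, pixels), "cam_to_world" (4x4, takes a point from camera to world coordinates). Camera axes: x right, y down, z forward; pixel columns grow to the right and rows downward; lengths in m; the calibration is good to about 2 mm. The wrist camera is an equidistant fisheye: a pixel r from the principal point sees the ray r / f radians off the axis. A picture is of the moment at which its call begins. There is no depth.
- r.finish_job(): hands the job in, once; it reports no verdict.
The state is a dict: "time_s": time; "joints": joint angles; "joint_velocities": joint speeds; "effort": joint torques, N m; "tcp_pos": TCP position; "ee_rot": TCP orientation; "wrist_force": force on the tool from outside, world axes, zero at the start; "moment": the same for the moment, N m; "gripper_width": opening from 0.0 (shut) to 1.0 (fully open).
Only numpy, scipy, OpenCV 4.12 (cv2) and the standard library are available. Lean on these libraries where they do the work, as an engineer would, in place of code of your own. Each camera call takes 0.05 s, during which the arm holds its last target.

## Task

Tighten the wing nut of the small mould press: turn it clockwise (seen from above), arc by arc in the space the press frame leaves free, until the pressure plate is fully down on the mould and the nut stops. Leave the bottle, the jar and the tray beside it where they stand.

Things in the scene. Friction and masses are not known exactly. Their poses are not given: they have to be found in the camera images.
- press: small fixed screw press on the table, 128 mm high. Origin on the table under the axis of its vertical 20 mm screw; z up, x from its two columns towards its open side. Base plate x -125 to 75, y +-75 mm. On it a pale mould 92 x 92 mm, top at z 44 mm; above that a 96 x 96 x 10 mm pressure plate, the dark steel wing nut, and the fixed bridge.
- bridge (a point): centre of the front edge of the fixed grey bridge plate over the nut, axes as the press. In press coordinates: plate x -114 to -30, y +-65, z 113 to 123 mm, on two 22 mm columns (caps to z 128 mm) at x -95, y +-50 mm; a 24 mm wide nose runs on to x 17 mm and holds the screw's top. Wings pass under it, fingers cannot.
- nut (a point): point on the nut's axis at half the height of its wings, 26 mm above the pressure plate; x axis along the wings, z up. Wings: two upright round ears 12 mm thick, 40 mm diameter, centres 50 mm either side of the axis (outer reach 70 mm, 20 mm above and below this point). The hub is 32 mm thick, with the fixed screw through it: no grip across the middle. z 88 mm at joint 0, 80 mm at 5.2.
- wing_nut (a joint): turn of the nut in rad, clockwise seen from above: 0 = plate raised, 5.2 = stop, plate down on the mould. Sinks 1.5 mm per rad. At 0 the wings lie along the press's x. Starts at 0.6 to 2.0; stays where left; needs 0.2 N m (4 N on an ear), so push an ear with closed fingers or grip it, on the open side only, then lift out and go to the other ear.
- black_bottle: loose black bottle, 48 mm diameter, 150 mm tall, standing beside the press; origin at the centre of its foot. Leave alone.
- amber_jar: loose amber jar with white cap, 64 mm diameter, 65 mm tall, beside the press; origin at the centre of its foot. Leave alone.
- tray: loose white compartment tray, 110 x 75 x 24 mm, beside the press; origin at the centre of its underside. Leave alone.
Mind the look-alikes: they are no part of the job. Leave any red look-alike of the press alone.

How it is judged (in metres and radians):
At the end, for the whole second after the job is handed in: The nut is within 0.2 rad of its stop (joint above 5.0, plate within 0.3 mm of fully down) and still; bottle, jar and tray are within 30 mm of where they began, bottle and jar upright within 0.2 rad (value of joint wing_nut above 5 rad and velocity of joint wing_nut below 0.05 rad/s and distance of each of black_bottle, amber_jar, tray from where it was at the start of the episode below 0.03 m and angle between each of black_bottle, amber_jar's own z axis and vertical below 0.2 rad); the robot touches nothing.
It fails at once if the bottle, jar or tray is knocked over or pushed more than 30 mm (distance of any of black_bottle, amber_jar, tray from where it was at the start of the episode above 0.03 m or angle between any of black_bottle, amber_jar's own z axis and vertical above 0.5 rad).
It also fails if it takes over 48 s, if anything falls off the work surface, if the arm or the gripper's body presses on something with over 40 N, if the wrist force passes 120 N, or if a joint passes its speed limit or range.

## Working session

There is one attempt and no reset: what is moved stays moved. The work goes in short steps, Python scripts to look and compute and a tool call to move; the robot and the scene stay as the last step left them, time stands still between calls to the robot, and variables do not carry over. Pictures are saved under pics/ and viewed, and the job is handed in when it is done.

Besides the shell and the picture viewer there is one more tool, called after "Emit:" in YAML: its name, and indented under it one key for each argument. step_arm: Moves the arm, as the interface text tells. Its arguments: {"type":"object","properties":{"moves":{"type":"array"}},"required":["moves"]}

```bash
mkdir -p pics
python3 - <<'E'
from station import r, optics
import cv2,numpy as np
print(r.sense())
for n in ["scene","top","wrist"]:
    c=optics.capture(n); cv2.imwrite(f"pics/{n}0.png",c["image"][:,:,::-1])
    print(n,c["fov_y"],c["cx"],c["cy"],np.round(c["cam_to_world"],4).tolist())
E
```

```text
{'time_s': 0.0, 'joints': array([ 8.76974916e+01,  2.20903227e+01,  3.80949626e-01, -2.90788058e-02,
       -6.84126473e+01, -1.48177151e+01]), 'joint_velocities': array([-0.00039117,  0.06043951,  0.03378281, -0.03923691, -0.00020744,
        0.02664932]), 'effort': array([-1.81046080e-04, -3.90670323e+01,  1.87407178e+01,  4.21989709e+00,
        1.09584627e-02, -1.94167155e-04]), 'tcp_pos': array([0.18378417, 0.59676224, 0.23247197]), 'ee_rot': array([[-9.55634060e-01, -5.57099480e-04, -2.94555991e-01],
       [ 2.94556505e-01, -2.10893226e-03, -9.55631738e-01],
       [-8.88166902e-05, -9.99997621e-01,  2.17946478e-03]]), 'wrist_force': array([-0.44121673,  0.11125612, -0.23340646]), 'moment': array([ 0.0042245 , -0.02176386,  0.04808453]), 'gripper_width': 0.9985444996653893}
scene 52.15138323056 282.2321480221993 215.11440214446145 [[0.6692, 0.3826, -0.6371, 1.1909], [0.7428, -0.3703, 0.5578, -0.4968], [-0.0225, -0.8465, -0.5319, 0.6248], [0.0, 0.0, 0.0, 1.0]]
top 42.14406206692213 286.58867222065 209.15789964875484 [[0.0179, -0.9969, 0.076, 0.5177], [-0.9998, -0.0169, 0.0133, 0.0434], [-0.0119, -0.0763, -0.997, 1.2695], [0.0, 0.0, 0.0, 1.0]]
wrist 65.70646984690485 283.3174630653463 211.7710482493583 [[-0.2941, -0.9154, -0.2748, 0.261], [-0.9558, 0.282, 0.0833, 0.5739], [0.0013, 0.2871, -0.9579, 0.3838], [0.0, 0.0, 0.0, 1.0]]
```

View pics/scene0.png

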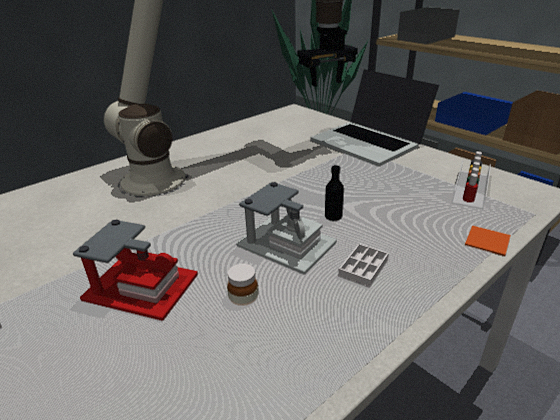

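View pics/top0.png

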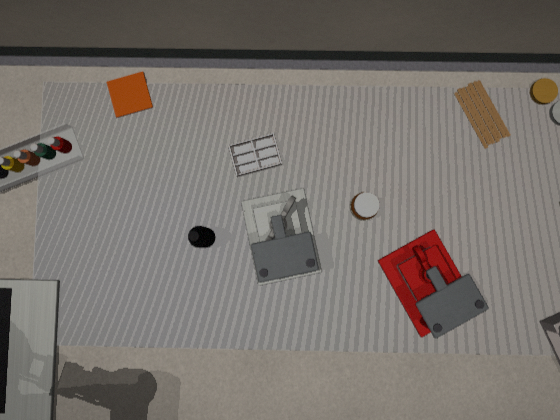

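View pics/wrist0.png

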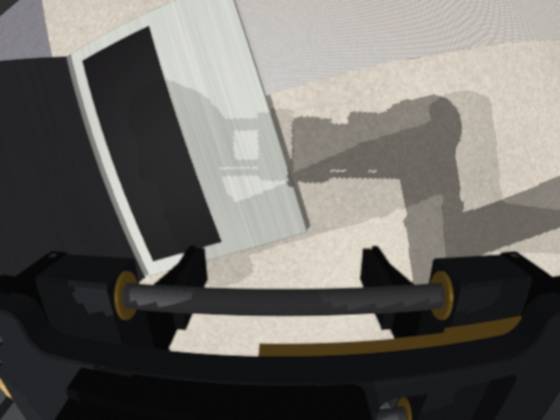

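Run:
```python
import cv2
a=cv2.imread("pics/top0.png")[180:295,225:335]; cv2.imwrite("pics/topc.png",cv2.resize(a,None,fx=5,fy=5,interpolation=cv2.INTER_CUBIC))
a=cv2.imread("pics/scene0.png")[170:280,225:345]; cv2.imwrite("pics/scenec.png",cv2.resize(a,None,fx=5,fy=5,interpolation=cv2.INTER_CUBIC))
```

```text
(no output)
```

View pics/topc.png

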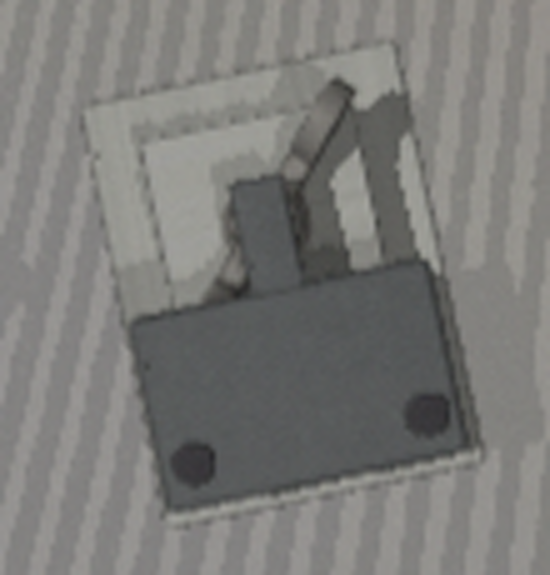

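View pics/scenec.png

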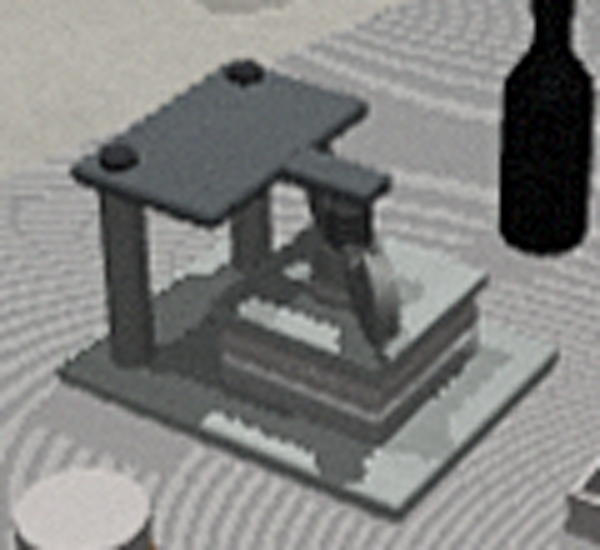

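```bash
cat > h.py <<'E'
import numpy as np
from station import r, optics
def cam(n):
    c=optics.capture(n); return c
def ray(c,u,v,fish=False):
    f=210/np.tan(np.radians(c["fov_y"]/2)); dx,dy=u-c["cx"],v-c["cy"]
    if fish:
        rr=np.hypot(dx,dy); th=rr/f; d=np.array([np.sin(th)*dx/rr,np.sin(th)*dy/rr,np.cos(th)])
    else: d=np.array([dx/f,dy/f,1])
    T=np.array(c["cam_to_world"]); return T[:3,3],T[:3,:3]@d
def onz(c,u,v,z,fish=False):
    o,d=ray(c,u,v,fish); return o+d*(z-o[2])/d[2]
def tri(*rs):
    A=0;b=0
    for o,d in rs:
        d=d/np.linalg.norm(d);P=np.eye(3)-np.outer(d,d);A=A+P;b=b+P@o
    return np.linalg.solve(A,b)
def proj(c,p):
    f=210/np.tan(np.radians(c["fov_y"]/2));T=np.array(c["cam_to_world"]);q=T[:3,:3].T@(np.array(p)-T[:3,3])
    return c["cx"]+f*q[0]/q[2],c["cy"]+f*q[1]/q[2]
E
python3 - <<'E'
from h import *
np.set_printoptions(precision=4,suppress=True)
t=cam("top");s=cam("scene")
L=(263.6,272.6);R=(310.4,263);Ls=(273.8,184.4);Rs=(248.6,201.4)
for a,b in((L,Ls),(R,Rs)): print(tri(ray(t,*a),ray(s,*b)),onz(t,*a,.128),onz(s,*b,.128))
l,q=onz(t,*L,.128),onz(t,*R,.128)
yv=(l-q)[:2];print("dist",np.linalg.norm(yv));yv/=np.linalg.norm(yv);xv=np.array([yv[1],-yv[0]])
O=(l+q)[:2]/2+.095*xv;print("O",O,"yaw",np.degrees(np.arctan2(xv[1],xv[0])))
for c in((-.125,.075),(-.125,-.075),(.075,.075),(.075,-.075)):
    print(c,proj(t,[*(O+c[0]*xv+c[1]*yv),.01]),proj(s,[*(O+c[0]*xv+c[1]*yv),.01]))
# ear tip top ends: crop (350,92) & (330,80)
for p in((340,85),(300,170)):
    w=onz(t,p[0]/5+225,p[1]/5+180,.105)[:2]-O; print("ear",w@xv,w@yv,np.degrees(np.arctan2(w@yv,w@xv)))
for n,p,z in(("bottle top",(195,236),.15),("jar cap",(367,206),.065),("tray",(256,155),.024)):
    w=onz(t,*p,z)[:2];print(n,w,"press",(w-O)@xv,(w-O)@yv)
E
```

```text
[0.4723 0.1054 0.126 ] [0.4714 0.1041 0.128 ] [0.476  0.1043 0.128 ]
[0.4942 0.0085 0.1263] [0.4931 0.007  0.128 ] [0.498  0.0082 0.128 ]
dist 0.0995354260551478
O [0.575  0.0763] yaw 12.576714257852156
(-0.125, 0.075) (np.float64(258.1772748149409), np.float64(285.65039706517393)) (np.float64(270.65473825535923), np.float64(216.0978592052171))
(-0.125, -0.075) (np.float64(322.2009617300079), np.float64(272.5121498527946)) (np.float64(234.02901777380248), np.float64(243.44380339026884))
(0.075, 0.075) (np.float64(241.28305404707044), np.float64(200.62858011026572)) (np.float64(335.9796879730269), np.float64(240.0571549920418))
(0.075, -0.075) (np.float64(304.534463601487), np.float64(187.68676329514656)) (np.float64(302.5416031489709), np.float64(272.86601947981285))
ear 0.049885659666692776 -0.04249908001799989 -40.428666676604735
ear 0.01750628561948802 -0.018360565228527734 -46.364417624965974
bottle top [0.5445 0.2457] press 0.007180185632313039 0.1720038820023168
jar cap [ 0.6196 -0.1184] press 0.0011641890294153711 -0.19971172945196755
tray [0.737  0.1329] press 0.17049454535862846 0.02004714292386257
```

Two presses can be seen in the top view: a grey one at about (282,235) and a red one at (432,283). The grey one is the target: it has the pale mould and the dark steel nut, and the enlarged crops confirm this. The red one is the look-alike. Its front ear points up and to the right at about (292,197), so the joint reads about 0.72 rad.

```bash
cat >> h.py <<'E'
O=np.array([.576,.0765]);yaw=np.radians(12.6)
px=np.array([np.cos(yaw),np.sin(yaw)]);py=np.array([-px[1],px[0]])
def W(x,y,z): return np.array([*(O+x*px+y*py),z])
Rt=np.array([[*py,0],[0,0,-1],[*-px,0]]).T
from scipy.spatial.transform import Rotation as Ro
def shift(p,pos=None,R=None):
    s=r.sense(); R=s["ee_rot"] if R is None else R; pos=s["tcp_pos"] if pos is None else pos
    return Ro.from_matrix(R.T@Rt).as_rotvec().round(4),(R.T@(p-pos)*100).round(2)
def C(phi,r0=.050):
    f=np.radians(phi);u=np.array([np.cos(f),np.sin(f)]);n=np.array([-u[1],u[0]])
    h=.015*abs(n[0])+.0095*abs(n[1]); return r0*u+(.006+h)*n
def inpress(p):
    w=np.array(p)[:2]-O; return np.array([w@px,w@py,p[2]])*1000
E
python3 -c "
from h import *
print(shift(W(.066,.0,.23)))
for a in range(-30,-126,-8): print(a,(C(a)*1000).round(1))
"
```

```text
(array([-8.000e-04,  1.052e+00, -6.000e-04]), array([-58.53,   0.35,  34.93]))
-30 [54.2 -6.2]
-38 [ 53.4 -12.9]
-46 [ 51.6 -19.7]
-54 [ 48.6 -26.5]
-62 [ 44.4 -33. ]
-70 [ 39. -39.]
-78 [ 32.5 -44.2]
-86 [ 25.1 -48.4]
-94 [ 18.1 -51.4]
-102 [ 11.8 -53.6]
-110 [  4.8 -55. ]
-118 [ -2.5 -55.3]
```

Emit:
step_arm:
  moves:
    - [[0,0.12,0,-3.4,0,2.0,0],[0,0.24,0,-6.8,0,4.0,0],[0,0.36,0,-10.2,0,6.1,0],[0,0.48,0,-13.6,0,8.1,0],[0,0.6,0,-17,0,10.1,0]]

```text
time_s: 0.67
tcp_pos: [0.3174, 0.4492, 0.2335]
ee_rot: [[-0.618, -0.0, -0.786], [0.786, -0.0, -0.618], [-0.0, -1.0, 0.0]]
wrist_force: [0.6, 0.8, -0.1]
gripper_width: 0.707
```

```bash
python3 -c "
from h import *
print(shift(W(.066,.0,.23)))"
```

```text
(array([-0.    ,  0.4468, -0.    ]), array([-48.13,   0.36,  -3.22]))
```

Emit:
step_arm:
  moves:
    - [[0,0.1,0,-3.9,0,-0.2,0],[0,0.2,0,-7.8,0,-0.5,0],[0,0.3,0,-11.7,0,-0.7,0],[0,0.4,0,-15.6,0,-1.0,0],[0,0.447,0,-19.5,0,-1.3,0]]

```text
time_s: 1.08
tcp_pos: [0.4491, 0.3045, 0.2338]
ee_rot: [[-0.219, 0.0, -0.976], [0.976, 0.0, -0.219], [0.0, -1.0, -0.0]]
wrist_force: [-0.1, -0.0, -0.2]
gripper_width: 0.325
```

```bash
python3 -c "
from h import *
print(shift(W(.066,.0,.23)),r.sense()['joints'])"
```

```text
(array([0.0002, 0.0012, 0.0003]), array([-25.04,   0.37, -13.98])) [ 5.12647712e+01  1.40124032e+01 -1.11671040e+01 -3.92090507e-03
 -6.48012469e+01 -3.85959084e+01]
```

Emit:
step_arm:
  moves:
    - [[0,0,0,-3.5,0,-2.0,0],[0,0,0,-7.0,0,-3.9,0],[0,0,0,-10.5,0,-5.9,0],[0,0,0,-14.0,0,-7.8,0],[0,0,0,-17.5,0,-9.8,0]]

```text
time_s: 1.5
tcp_pos: [0.5837, 0.1558, 0.2336]
ee_rot: [[-0.223, -0.0, -0.975], [0.975, 0.0, -0.223], [0.0, -1.0, 0.0]]
wrist_force: [0.7, 0.6, 0.3]
gripper_width: 0.02
```

Emit:
step_arm:
  moves:
    - [[0,0,0,-3.5,0,-2.0,0],[0,0,0,-5.5,0,-3.2,0],[0,0,0,-6.2,0,-3.5,0],[0,0,0,-6.2,0,-3.5,0],[0,0,0,-6.2,0,-3.5,0]]

```text
time_s: 1.92
tcp_pos: [0.6303, 0.105, 0.2331]
ee_rot: [[-0.223, -0.001, -0.975], [0.975, 0.0, -0.223], [0.0, -1.0, 0.001]]
wrist_force: [-0.0, -0.1, -0.3]
gripper_width: 0.009
```

```bash
python3 -c "
from h import *
import cv2
print(shift(W(.066,.0,.23)),inpress(r.sense()['tcp_pos']),r.sense()['joints'])
for n in ('wrist','top'):
  c=cam(n);cv2.imwrite('pics/%s1.png'%n,c['image'][:,:,::-1])"
```

```text
(array([-0.001 ,  0.0045,  0.0003]), array([-1.6 ,  0.31, -0.67])) [ 59.19482315  15.92698927 233.13863383] [ 2.39247630e+01  2.34532370e+01  2.59864225e+00 -2.71089416e-02
 -6.91972440e+01 -1.10546069e+01]
```

View pics/wrist1.png

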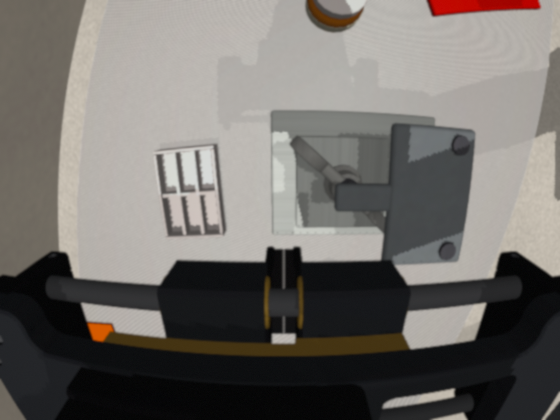

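The wrist view shows the grey press, with caps at (460,145) and (447,250), the nose, and the front ear tip at about (296,142). The closed fingertips are at (283,252). I'll cross-check the heights and the press pose.

```bash
python3 -c "
from h import *
import cv2
w=cam('wrist');t=cam('top')
for a,b in(((460,145),(310.4,263)),((447,250),(263.6,272.6))):
  p=tri(ray(w,*a,True),ray(t,*b));print(p,inpress(p))
p=tri(ray(w,296,141,True),ray(t,340/5+225,85/5+180));print('ear',p,inpress(p), np.degrees(np.arctan2(*inpress(p)[1::-1])))
p=onz(w,296,141,.105,True);print(inpress(p));
p=onz(w,340,175,.105,True);print(inpress(p))
a=w['image'][100:280,240:490,::-1];cv2.imwrite('pics/w1c.png',cv2.resize(a,None,fx=3,fy=3))
"
```

```text
[0.49286173 0.00848793 0.12310306] [-95.972402   -48.23806713 123.10305883]
[0.47181366 0.105383   0.12688885] [-95.37655921  50.91495221 126.88884598]
ear [0.63357257 0.04640833 0.10148106] [ 49.62174289 -41.92603347 101.48106304] -40.1948866420241
[ 50.22998945 -41.50789522 105.        ]
[ 10.92461963 -12.32442774 105.        ]
```

View pics/w1c.png

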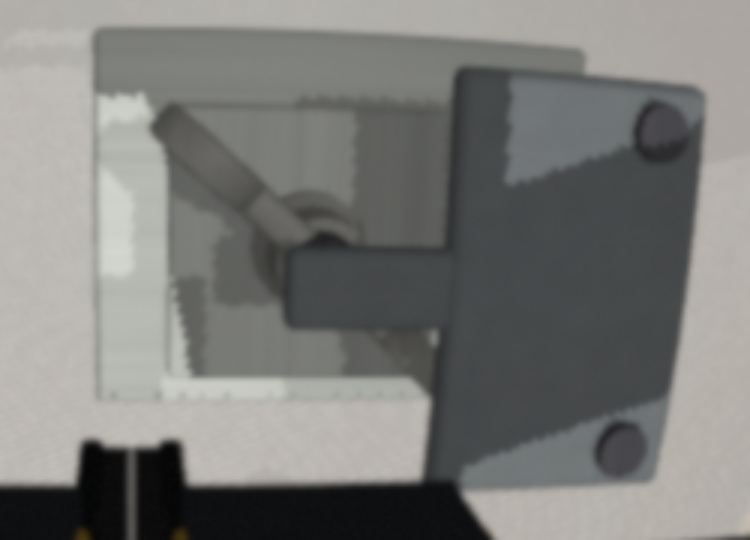

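Emit:
step_arm:
  moves:
    - [[0,0,0,-1.8,2.0,-0.1,0],[0,0,0,-1.8,5.5,-0.1,0],[0,0,0,-1.8,9.0,-0.1,0],[0,0,0,-1.8,12.5,-0.1,0],[0,0,0,-1.8,14.6,-0.1,0]]

```text
time_s: 2.53
tcp_pos: [0.6332, 0.0881, 0.0841]
ee_rot: [[-0.224, -0.005, -0.975], [0.975, -0.001, -0.224], [0.0, -1.0, 0.005]]
wrist_force: [-1.3, -0.5, -0.7]
gripper_width: 0.006
```

```bash
python3 -c "
from h import *
print(inpress(r.sense()['tcp_pos']),r.sense()['wrist_force'])"
```

```text
[58.36166797 -1.17584759 84.14770068] [-1.2749193  -0.4597488  -0.66313926]
```

Emit:
step_arm:
  moves:
    - [[0,0,0,-0.6,0,0.3,0],[0,0,0,-1.2,0,0.5,0],[0,0,0,-1.85,0,0.7,0],[0,0,0,-2.55,0,1.0,0],[0,0,0,-3.2,0,1.4,0]]

```text
time_s: 2.95
tcp_pos: [0.6311, 0.0538, 0.0902]
ee_rot: [[-0.224, 0.006, -0.975], [0.975, 0.002, -0.224], [0.001, -1.0, -0.007]]
wrist_force: [1.6, 3.6, -0.1]
gripper_width: 0.005
```

```bash
python3 -c "
from h import *
import cv2
print(inpress(r.sense()['tcp_pos']))
c=cam('wrist');cv2.imwrite('pics/w2.png',c['image'][:,:,::-1])"
```

```text
[ 48.83988831 -34.22073317  90.19324374]
```

View pics/w2.png

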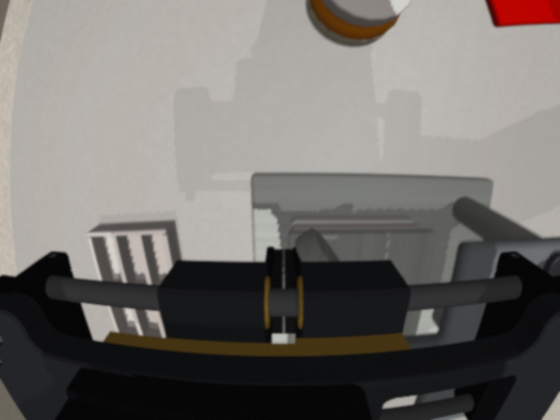

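Emit:
step_arm:
  moves:
    - [[0,0,0,-0.5,0,0.7,0],[0,0,0,-1.0,0.1,1.4,0],[0,0,0,-1.45,0.2,2.1,0],[0,0,0,-1.75,0.2,2.8,0],[0,0,0,-1.95,0.2,3.45,0]]

```text
time_s: 3.42
tcp_pos: [0.6, 0.0261, 0.0859]
ee_rot: [[-0.223, 0.002, -0.975], [0.975, 0.001, -0.223], [0.0, -1.0, -0.002]]
wrist_force: [3.5, 3.3, 1.5]
gripper_width: 0.006
```

```bash
python3 -c "
from h import *
print(inpress(r.sense()['tcp_pos']))"
```

```text
[ 12.39448473 -54.3960766   85.87521678]
```

Emit:
step_arm:
  moves:
    - [[0,0,0,-0.1,0,0.6,0],[0,0,0,-0.1,0,1.2,0],[0,0,0,-0.1,0,1.7,0],[0,0,0,-0.1,0,1.9,0],[0,0,0,-0.1,0,1.9,0]]

```text
time_s: 3.83
tcp_pos: [0.5812, 0.021, 0.0856]
ee_rot: [[-0.223, -0.0, -0.975], [0.975, -0.0, -0.223], [-0.0, -1.0, 0.0]]
wrist_force: [3.0, 1.0, 0.9]
gripper_width: 0.004
```

```bash
python3 -c "
from h import *
import cv2
print(inpress(r.sense()['tcp_pos']))
for n in ('wrist','scene'):
  c=cam(n);cv2.imwrite('pics/%s3.png'%n,c['image'][:,:,::-1])"
```

```text
[ -7.05244844 -55.26933372  85.64689533]
```

View pics/scene3.png

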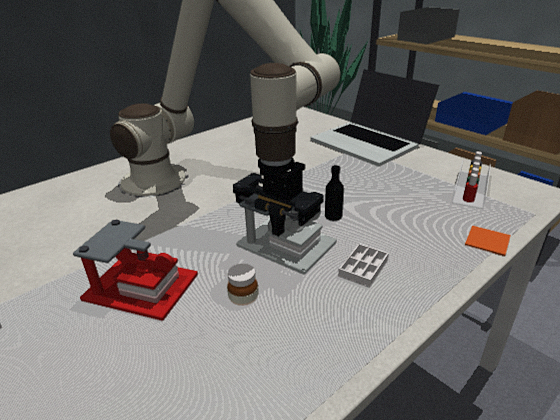

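Emit:
step_arm:
  moves:
    - [[0,0,0,0,-0.5,-1.0,0],[0,0,0,0,-4.5,-1.5,0],[0,0,0,0,-8.5,-1.5,0],[0,0,0,3.0,-9.5,-1.5,0],[0,0,0,6.5,-9.5,-1.5,0]]

```text
time_s: 4.35
tcp_pos: [0.5823, 0.0867, 0.1837]
ee_rot: [[-0.219, 0.002, -0.976], [0.976, -0.0, -0.219], [-0.001, -1.0, -0.002]]
wrist_force: [-0.3, 0.2, -1.0]
gripper_width: 0.004
```

Emit:
step_arm:
  moves:
    - [[0,0,0,3.0,0,0.3,0],[0,0,0,5.0,0,0.6,0],[0,0,0,5.4,0,0.6,0],[0,0,0,5.4,0,0.6,0],[0,0,0,5.4,0,0.6,0]]

```text
time_s: 4.77
tcp_pos: [0.563, 0.1384, 0.1797]
ee_rot: [[-0.223, -0.003, -0.975], [0.975, -0.002, -0.223], [-0.001, -1.0, 0.003]]
wrist_force: [-0.3, -0.2, 0.6]
gripper_width: 0.003
```

```bash
python3 -c "
from h import *
import cv2
print(inpress(r.sense()['tcp_pos']))
for n in ('wrist','top'):
  c=cam(n);cv2.imwrite('pics/%s4.png'%n,c['image'][:,:,::-1])"
```

```text
[  0.81178622  63.23356408 179.71650955]
```

View pics/wrist4.png

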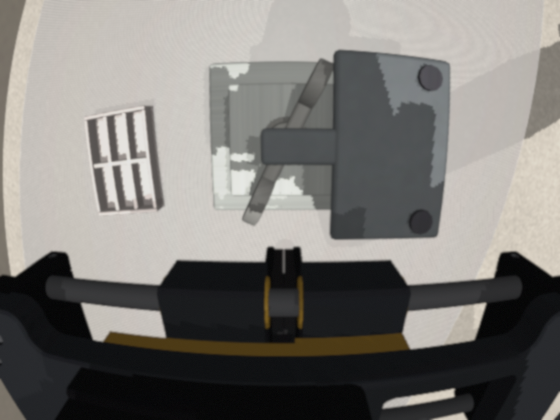

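View pics/top4.png

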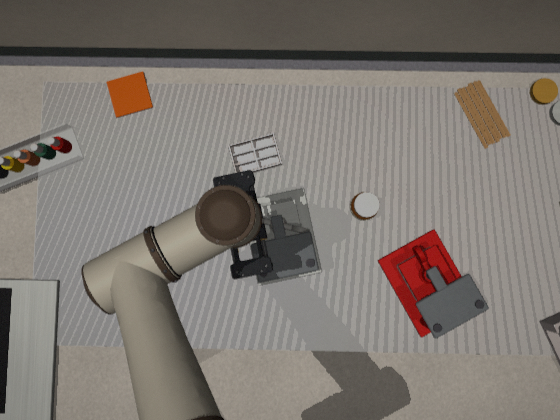

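```bash
python3 -c "
from h import *
w=cam('wrist')
a=inpress(onz(w,253,214,.10,True));b=inpress(onz(w,325,66,.10,True));print(a,b,np.degrees(np.arctan2(a[1]-b[1],a[0]-b[0])))
for f in (66,62,60,56,48,40,32,24,16,8,0,-8,-16,-24,-32):print(f,(C(f)*1000).round(1))
"
```

```text
[ 25.36341099  54.64764969 100.        ] [-25.9687225  -53.79428787 100.        ] 64.66897267391971
66 [-1.2 55.3]
62 [ 2.5 55.3]
60 [ 4.4 55.2]
56 [ 8.3 54.7]
48 [16.  52.9]
40 [23.6 49.7]
32 [30.7 45.2]
24 [37.2 39.3]
16 [42.8 32.3]
8 [47.1 24.3]
0 [50.  15.5]
-8 [51.9 10.4]
-16 [53.4  4.7]
-24 [54.1 -1.4]
-32 [54.1 -7.8]
```

Emit:
step_arm:
  moves:
    - [[0,0,0,0,1.5,0.7,0],[0,0,0,0,4.0,0.7,0],[0,0,0,0,6.5,0.7,0],[0,0,0,0,8.5,0.7,0],[0,0,0,0,9.3,0.7,0]]

```text
time_s: 5.33
tcp_pos: [0.5554, 0.1358, 0.0844]
ee_rot: [[-0.221, -0.006, -0.975], [0.975, -0.002, -0.221], [-0.001, -1.0, 0.006]]
wrist_force: [-0.1, -0.4, -1.3]
gripper_width: 0.002
```

```bash
python3 -c "
from h import *
print(inpress(r.sense()['tcp_pos']),r.sense()['wrist_force'])"
```

```text
[-7.19692773 62.38609198 84.41993546] [-0.13341078 -0.44085078 -1.33234365]
```

Emit:
step_arm:
  moves:
    - [[0,0,0,-0.5,0,-0.85,0],[0,0,0,-0.75,0,-1.65,0],[0,0,0,-1.0,0,-2.45,0],[0,0,0,-1.4,0,-3.15,0],[0,0,0,-1.85,0,-3.8,0]]

```text
time_s: 5.75
tcp_pos: [0.599, 0.128, 0.0884]
ee_rot: [[-0.223, -0.0, -0.975], [0.975, 0.0, -0.223], [0.0, -1.0, -0.0]]
wrist_force: [-4.2, 1.8, 0.0]
gripper_width: 0.003
```

```bash
python3 -c "
from h import *
print(inpress(r.sense()['tcp_pos']),r.sense()['wrist_force'])"
```

```text
[33.72198454 45.24821801 88.3646007 ] [-4.22959009e+00  1.75505397e+00  2.10042146e-03]
```

Emit:
step_arm:
  moves:
    - [[0,0,0,-0.6,0,-0.5,0],[0,0,0,-1.3,0.1,-1.05,0],[0,0,0,-2.1,0.2,-1.5,0],[0,0,0,-2.9,0.2,-1.8,0],[0,0,0,-3.5,0.2,-2.0,0]]

```text
time_s: 6.17
tcp_pos: [0.6266, 0.0983, 0.0857]
ee_rot: [[-0.222, 0.001, -0.975], [0.975, 0.001, -0.222], [0.001, -1.0, -0.002]]
wrist_force: [-3.7, 4.0, -0.4]
gripper_width: 0.006
```

```bash
python3 -c "
from h import *
print(inpress(r.sense()['tcp_pos']),r.sense()['wrist_force'])"
```

```text
[54.1579786  10.23050763 85.68195805] [-3.68052564  3.99642679 -0.37833053]
```

Emit:
step_arm:
  moves:
    - [[0,0,0,-0.6,0,0,0],[0,0,0,-1.2,0.1,0,0],[0,0,0,-1.8,0.2,0,0],[0,0,0,-2.5,0.2,0.05,0],[0,0,0,-3.15,0.2,0.2,0]]

```text
time_s: 6.58
tcp_pos: [0.6322, 0.0673, 0.0841]
ee_rot: [[-0.224, 0.003, -0.975], [0.975, 0.001, -0.224], [0.0, -1.0, -0.004]]
wrist_force: [0.5, 4.3, 0.4]
gripper_width: 0.008
```

Emit:
step_arm:
  moves:
    - [[0,0,0,-0.65,0,0.3,0],[0,0,0,-1.25,0.1,0.7,0],[0,0,0,-1.85,0.2,1.25,0],[0,0,0,-2.4,0.2,1.9,0],[0,0,0,-2.8,0.2,2.6,0]]

```text
time_s: 7.0
tcp_pos: [0.6116, 0.0333, 0.0818]
ee_rot: [[-0.223, 0.001, -0.975], [0.975, -0.0, -0.223], [-0.0, -1.0, -0.001]]
wrist_force: [2.3, 2.1, -0.9]
gripper_width: 0.006
```

```bash
python3 -c "
from h import *
print(inpress(r.sense()['tcp_pos']),r.sense()['wrist_force'])"
```

```text
[ 25.3568745  -49.93111123  81.76430614] [ 2.33742477  2.06876255 -0.94581802]
```

Emit:
step_arm:
  moves:
    - [[0,0,0,-0.3,0,0.7,0],[0,0,0,-0.5,0,1.3,0],[0,0,0,-0.6,0,1.8,0],[0,0,0,-0.6,0,2.2,0],[0,0,0,-0.6,0,2.4,0]]

```text
time_s: 7.42
tcp_pos: [0.5893, 0.023, 0.0818]
ee_rot: [[-0.223, 0.001, -0.975], [0.975, 0.0, -0.223], [-0.0, -1.0, -0.001]]
wrist_force: [2.5, 2.1, -0.5]
gripper_width: 0.005
```

Emit:
step_arm:
  moves:
    - [[0,0,0,0,0,0.1,0],[0,0,0,0,0,0.2,0],[0,0,0,0,0,0.3,0],[0,0,0,0,0,0.4,0],[0,0,0,0,0,0.4,0]]

```text
time_s: 7.83
tcp_pos: [0.5856, 0.0222, 0.0816]
ee_rot: [[-0.223, 0.0, -0.975], [0.975, -0.0, -0.223], [-0.0, -1.0, -0.0]]
wrist_force: [3.0, 2.4, 0.9]
gripper_width: 0.003
```

```bash
python3 -c "
from h import *
print(inpress(r.sense()['tcp_pos']),r.sense()['wrist_force'])"
```

```text
[ -2.47983496 -55.10747394  81.61040198] [2.9516321  2.43235894 0.86948455]
```

Emit:
step_arm:
  moves:
    - [[0,0,0,0,0,0.1,0],[0,0,0,0,0,0.2,0],[0,0,0,0,0,0.3,0],[0,0,0,0,0,0.4,0],[0,0,0,0,0,0.4,0]]

```text
time_s: 8.25
tcp_pos: [0.5813, 0.0211, 0.0815]
ee_rot: [[-0.223, -0.001, -0.975], [0.975, -0.0, -0.223], [-0.0, -1.0, 0.001]]
wrist_force: [3.6, 1.7, 1.3]
gripper_width: 0.005
```

Emit:
step_arm:
  moves:
    - [[0,0,0,0,0,0.1,0],[0,0,0,0,0,0.2,0],[0,0,0,0,0,0.3,0],[0,0,0,0,0,0.4,0],[0,0,0,0,0,0.4,0]]

```text
time_s: 8.67
tcp_pos: [0.5788, 0.0205, 0.0818]
ee_rot: [[-0.223, 0.003, -0.975], [0.975, 0.0, -0.223], [-0.0, -1.0, -0.003]]
wrist_force: [6.5, 0.5, -0.7]
gripper_width: 0.003
```

Emit:
step_arm:
  moves:
    - [[0,0,0,0,0,0.1,0],[0,0,0,0,0,0.2,0],[0,0,0,0,0,0.2,0],[0,0,0,0,0,0.2,0],[0,0,0,0,0,0.2,0]]

```text
time_s: 9.08
tcp_pos: [0.5785, 0.0205, 0.0821]
ee_rot: [[-0.224, 0.006, -0.975], [0.975, 0.001, -0.224], [-0.0, -1.0, -0.006]]
wrist_force: [9.1, 1.2, -2.1]
gripper_width: 0.001
```

The nut is against a hard stop: the commanded push went on 2 mm, the tool moved 0.3 mm, and the force rose to 9 N. I'll back off, lift out and look.

Emit:
step_arm:
  moves:
    - [[0,0,0,0,0,-0.5,0],[0,0,0,0,-1.5,-1.5,0],[0,0,0,0,-5.0,-2.0,0],[0,0,0,0,-8.5,-2.0,0],[0,0,0,2.0,-12,-2.0,0]]

```text
time_s: 9.5
tcp_pos: [0.5883, 0.0411, 0.2009]
ee_rot: [[-0.219, -0.009, -0.976], [0.976, -0.003, -0.219], [-0.001, -1.0, 0.009]]
wrist_force: [1.6, 0.0, -0.4]
gripper_width: 0.003
```

Emit:
step_arm:
  moves:
    - [[0,0,0,3.5,0,0,0],[0,0,0,7.0,0,0,0],[0,0,0,9.7,0,0,0],[0,0,0,9.7,0,0,0],[0,0,0,9.7,0,0,0]]

```text
time_s: 9.92
tcp_pos: [0.5668, 0.1386, 0.2003]
ee_rot: [[-0.225, -0.006, -0.974], [0.974, -0.002, -0.225], [-0.001, -1.0, 0.006]]
wrist_force: [0.2, 0.0, 1.0]
gripper_width: 0.007
```

```bash
python3 -c "
from h import *
import cv2
print(inpress(r.sense()['tcp_pos']))
for n in ('wrist','scene'):
  c=cam(n);cv2.imwrite('pics/%s5.png'%n,c['image'][:,:,::-1])
a=cv2.imread('pics/wrist5.png')[40:260,190:470];cv2.imwrite('pics/w5c.png',cv2.resize(a,None,fx=2.7,fy=2.7))"
```

```text
[  4.5488971   62.57588382 200.30321799]
```

View pics/w5c.png

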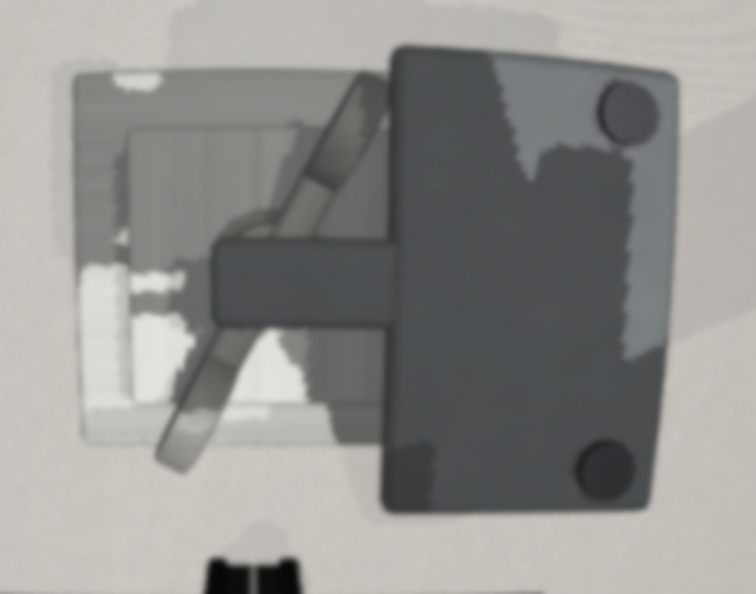

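View pics/scene5.png

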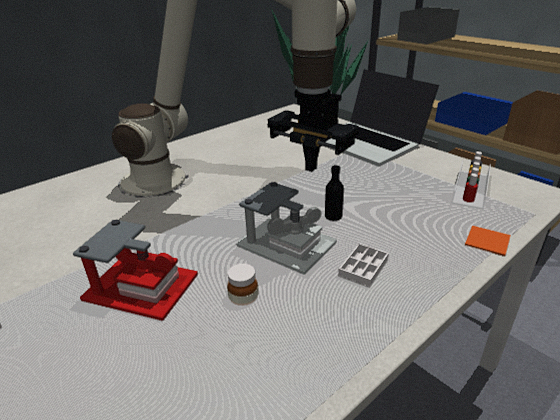

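```bash
python3 -c "
from h import *
w=cam('wrist');q=lambda u,v:inpress(onz(w,u/2.7+190,v/2.7+40,.09,True))
a=q(178,455);b=q(368,88);print(a,b,a-b);d=np.degrees(np.arctan2(*(a-b)[1::-1]));print(d,'joint',np.radians(360-d))
s=cam('scene')
"
python3 -c "
import cv2
a=cv2.imread('pics/scene5.png')[170:280,225:345]; cv2.imwrite('pics/s5c.png',cv2.resize(a,None,fx=5,fy=5,interpolation=cv2.INTER_CUBIC))"
```

```text
[29.49940561 57.69737458 90.        ] [-27.00660905 -54.91217146  90.        ] [ 56.50601466 112.60954603   0.        ]
63.35309393127394 joint 5.177465226753618
```

View pics/s5c.png

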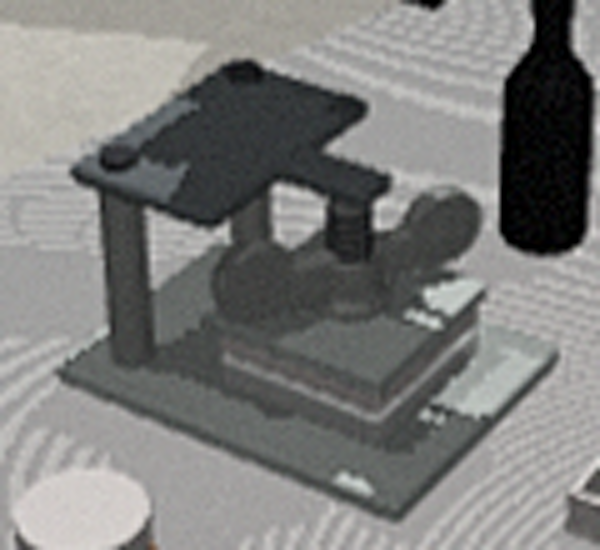

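```bash
python3 -c "
from station import r
print(r.finish_job())"
```

```text
the job is handed in; nothing more can be done
None
```

The wing nut of the grey press is turned clockwise to its stop, and I handed the job in at about 10 s of the 48 s. I left the red look-alike alone.

I pushed one ear from about -40° to -115° (press angle, joint about 0.70 to 2.0). Then I lifted out and pushed the other ear from about 65° round to the stop.

**Last checks:**
- **Stop:** on the final push the tool moved only 0.3 mm while the command went on 2 mm, and the force rose from about 4 to 9 N.
- **Nut angle:** the wrist picture puts the joint at about 5.18 rad (stop at 5.2, more than 5.0 needed). By my estimate that is good to about 0.05 rad.
- **Plate and neighbours:** in the scene picture the pressure plate appears fully down on the mould. The bottle, jar and tray look unmoved; I judged that by eye and did not re-measure their positions.
- **Robot:** the tool is about 10 cm above the press and touching nothing.

**Disagreement:** my box model of the closed fingers put the ear up to 7° further round than the pictures did. I went by the pictures and the force at the stop.

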